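Pop the drip tray and trap it

ROBOT

A 6-joint arm with a two-finger parallel gripper is mounted at the origin on the work surface. World frame = base frame: x ahead of the robot, y to its left, z up, the work surface at z = 0. Lengths are in mm, angles in rad, forces in N, time in s.
With the tool pointing down it reaches from about 375 to 900 mm from the base axis. Payload 3.1 kg.
Tool frame: the origin (TCP) lies midway between the tips of the shut fingers; the grasp point (between the pads) lies 19 mm behind it; z points along the fingers, y is the line along which they close (so a half turn about z gives the same grasp; the last joint's range is limited). The gripper opens to 85 mm and grips with 20 to 120 N. Pads are 22 mm wide; open, the fingers measure 114 mm over their backs; the gripper's body (76 mm by 85 mm) begins 54 mm behind the grasp point. The pads swing forward as they close: fully open they stand 13 mm farther back than shut.
Start: joints at [-1.391, 0.527, 1.433, -0, 1.181, -0.178], TCP at [218.905, -585.386, 231.31] pointing down, gripper open.
Joint ranges: [-3.08, 3.08], [-0.75, 2.2], [0.22, 2.44], [-1.43, 4.57], [0, 2.65], [-2.85, 2.85]. Speed limits (rad/s): [2.79, 2.79, 3.14, 3.14, 3.14, 3.14].

INTERFACE

Orientations are given as a unit quaternion [x, y, z, w].
In Python, from rig import ctrl, hand, sensors, imaging gives the robot as it stands. Calls block until the motion is done:
- ctrl.movep(position, orientation): joint-space move of the TCP to a pose.
- ctrl.line_to(position, frame=None, rate=150): straight line of the TCP; frame=None keeps the orientation; rate is the mean speed in mm/s.
- ctrl.move_j(angles): joint-space move.
- hand.grip(opening, newtons=None): finger opening in mm; newtons is the grip in N (None keeps the last); returns when the fingers have stopped.
- ctrl.sleep(seconds).
- ctrl.ik(position, orientation): joint angles nearest the present ones, or None.
- sensors.sense(): the state.
- imaging.snapshot(name): name is "scene" or "top" or "wrist"; returns the picture (420x560x3 uint8, red, green, blue); there is no depth.
- imaging.calibration(name): a dict with "mtx" (3x3 intrinsics, pixels), "view" (4x4, takes a point from world to camera coordinates); the wrist camera has in their place "mount" (4x4, takes a point from camera to tool coordinates, whose origin is the TCP and whose axes are the flange's). Camera axes: x right, y down, z forward; pixel columns grow to the right and rows downward; lengths in mm; the calibration is good to about 2 mm. A picture is of the moment at which its call begins: read the wrist's pose just before it. calibration takes no time and is no camera call.
A pose or a line that the arm cannot do raises ctrl.IKError and nothing moves.
- ctrl.hand_in(): hands the job in; it is judged then, once.
Trained networks look in the newest picture that a camera, given by its name, has taken for a name from the list of things; names that differ only in an ending like _2 or _b are one class to them, and where a whole thing is asked for, a point or a joint stands for the part that bears it (a point fixed in the world has none). Each returns a list of dicts, best first, with "p" (0 to 1); they miss things now and then, are a little off and sometimes report something else, mostly with a low value. They report only what shows in the picture. A call takes as long as a camera call. They do not tell look-alikes from the thing itself.
- imaging.search_frame(camera, thing): "centre" ([column, row] in pixels, amid what is visible of it).
- imaging.landmark_of(camera, thing): "centre" ([column, row] in pixels: a listed point, or the origin of a listed thing).
The state is a dict: "clock": time; "joint_pos": joint angles; "dq": joint speeds; "joint_torque": joint torques, N m; "eef_pos": TCP position; "tcp_rot": TCP orientation; "contact_force": force on the tool from outside, world axes, zero at the start; "wrist_torque": the same for the moment, N m; "finger_gap": finger opening in mm; "gripper_force": force on a finger pad.
Only numpy, scipy, OpenCV 4.12 (cv2) and the standard library are available. Lean on these libraries where they do the work, as an engineer would, in place of code of your own. Each camera call takes 0.05 s, during which the arm holds its last target. There are 200 camera calls.

TASK

Pop the drip tray of the grey drip caddy: press the round ejector on its roof with one fingertip and trap the tray with your other finger, standing in front of the tray's tall front plate, as it springs out, so that it stops clearly open but no more than about half-way out and does not slide away. Do not pinch, lift or shove the caddy or its tray, and leave the other things where they stand. Finish while holding: the ejector still pressed down and the tray resting still against the other finger.

Things in the scene. Friction and masses are not known exactly. Their poses are not given: they have to be found in the camera images.
- caddy: Drip caddy: low grey steel box, loose but heavy (2.5 kg), 130 mm deep (its x), 90 mm wide (its y), roof at 50 mm. Origin: centre of the underside; z up; the tray comes out of its front, towards its own -x, which faces the robot within about 40 degrees. Black ejector on the roof at x -35, y 0 mm; behind it five low ribs (top 54 mm). Tray front plate at x -71 to -65 mm, taller than the ejector.
- ejector (a joint): Ejector travel in m: 0 up, 0.008 fully down. Black round push button, 26 mm across, moves vertically, spring-returned; top 64 mm above the shelf when up, 56 mm fully down. About 1.2 N starts it, 4.4 N holds it fully down, then it is hard. At about 5 mm it frees the tray.
- ejector_top (a point): Centre of the ejector's top face; axes as the caddy's; moves with it. With the tray shut, the front plate's inner face is 30 mm and its outer face 36 mm ahead of it (caddy -x): one finger goes down on the ejector behind the plate while the other stands in front of the plate, both tips at one height.
- tray (a joint): How far the tray has slid out, in m: 0 latched shut, 0.100 at the end of its rails. A spring drives it along the caddy's -x (about 2.5 N at 0, 2 N at 0.035, 1 N at 0.1); once freed it runs all the way out in about half a second unless something stands in front of it. Pushing it back does not relatch it reliably.
- tray_front (a point): Middle of the top edge of the outer face of the tray's aluminium front plate (plate 90 mm wide, 6 mm thick, from 5 mm to 81 mm above the shelf); axes as the caddy's. Moves with the tray.
- pot: Small cast aluminium pot, 104 mm across, 65 mm high, with two side handles, beside the caddy on its left (+y of the caddy). Origin: centre of the underside. Leave alone.
- tostonera: Folded wooden tostonera (plantain press), 205 mm long along its x, 90 mm wide, 31 mm high, beside the caddy on its -y side. Origin: on the underside between press boards and handles. Leave alone.
- trivet: Round orange silicone trivet, 144 mm across, 9 mm thick, behind the caddy. Origin: centre of the underside. Leave alone.
- mug: White ceramic mug, 80 mm across, 90 mm high, off to the robot's right. Origin: centre of the underside. Leave alone.
- jar: Glass jar with steel lid, 68 mm across, 120 mm high, off to the robot's right. Origin: centre of the underside. Leave alone.
- dish_rack: Fixed wooden dish rack, 260 mm by 160 mm, holding two white plates upright (190 mm across, tops at 222 mm), on the robot's left. Origin: centre of the underside.
There are look-alikes about, which are no part of the job. Leave any blue look-alike of the caddy alone.

How it is judged (in metres and radians):
On the way, in this order (a step that is already met when the one before it is completed fails the run):
1. a finger presses the ejector (value of joint ejector above 0.002 m and contact force between ejector and the fingers above 0.3 N).
2. the tray has sprung out and a finger has stopped it part-way (value of joint tray between 0.012 and 0.06 m and velocity of joint tray below 0.02 m/s and contact force between tray and the fingers above 0.4 N), for 0.2 s.
At the end, for the whole second after the job is handed in: A finger keeps the ejector pressed (more than 5 of its 8 mm, over 0.5 N) and a finger bears on the tray (over 0.4 N), which stands still 12 to 60 mm out; the caddy is upright and within 25 mm of its start (value of joint ejector above 0.005 m and contact force between ejector and the fingers above 0.5 N and value of joint tray between 0.012 and 0.06 m and velocity of joint tray between -0.01 and 0.01 m/s and contact force between tray and the fingers above 0.4 N and angle between caddy's own z axis and vertical below 0.06 rad and distance of caddy from where it was at the start of the episode below 0.025 m); the arm keeps its last pose, push and grip.
It fails at once if the tray slid away (more than 70 mm out) (value of joint tray above 0.07 m).
It fails at once if the tray was pinched or struck hard (over 20 N) (contact force between tray and the fingers above 20 N).
It fails at once if the caddy was lifted, tipped or shoved (height (world z) of caddy above 0.008 m or angle between caddy's own z axis and vertical above 0.1 rad or distance of caddy from where it was at the start of the episode above 0.025 m).
It fails at once if another thing was moved or lifted (distance of any of pot, tostonera, trivet, mug, jar from where it was at the start of the episode above 0.03 m).
It also fails if it takes over 29 s, if anything falls off the work surface, if the arm or the gripper's body presses on something with over 40 N, if the wrist force passes 120 N, or if a joint passes its speed limit or range.

## Working session

There is one attempt and no reset: what is moved stays moved. The work goes in short steps, each a Python script; the robot and the scene stay as the last script left them, time stands still between calls to the robot, and variables do not carry over. Pictures are saved under pics/ and viewed, at most 10 in all, crops included, and the job is handed in when it is done.

```bash
mkdir -p pics
python3 - <<'E'
from rig import ctrl, hand, sensors, imaging
import cv2
for c in ("scene","top"):
    im=imaging.snapshot(c); cv2.imwrite(f"pics/{c}1.png",im[:,:,::-1])
    for t in ("ejector_top","tray_front","caddy"):
        print(c,t,[(round(d["p"],2),[round(v,1) for v in d["centre"]]) for d in imaging.landmark_of(c,t)])
    k=imaging.calibration(c); print(k)
s=sensors.sense(); print(s["clock"],s["tcp_rot"],s["finger_gap"])
E
```

```text
scene ejector_top [(0.42, [167.9, 216.0]), (0.4, [291.2, 213.2])]
scene tray_front [(0.69, [301.9, 204.3])]
scene caddy [(0.97, [179.1, 234.5]), (0.69, [280.7, 232.3]), (0.4, [153.1, 196.7])]
{'mtx': array([[505.02330439,   0.        , 279.87928157],
       [  0.        , 505.02330439, 214.75855343],
       [  0.        ,   0.        ,   1.        ]]), 'view': array([[-4.34123214e-01,  9.00822958e-01,  7.41841908e-03,
         2.29753076e+02],
       [ 6.65825819e-01,  3.26398924e-01, -6.70924527e-01,
        -3.37353839e+02],
       [-6.06805581e-01, -2.86324537e-01, -7.41488534e-01,
         2.01923083e+03],
       [ 0.00000000e+00,  0.00000000e+00,  0.00000000e+00,
         1.00000000e+00]])}
top ejector_top [(0.48, [365.9, 169.4]), (0.38, [263.0, 220.6])]
top tray_front [(0.63, [259.6, 230.0]), (0.54, [376.5, 173.4])]
top caddy [(0.89, [270.4, 213.8]), (0.67, [352.9, 174.1])]
{'mtx': array([[523.63146981,   0.        , 270.08009642],
       [  0.        , 523.63146981, 208.63718317],
       [  0.        ,   0.        ,   1.        ]]), 'view': array([[ 4.03976488e-03, -9.99975238e-01, -5.76234826e-03,
         3.33088644e+01],
       [-9.98589816e-01, -3.72900209e-03, -5.29572844e-02,
         5.96540426e+02],
       [ 5.29344853e-02,  5.96815726e-03, -9.98580153e-01,
         1.87437871e+03],
       [ 0.00000000e+00,  0.00000000e+00,  0.00000000e+00,
         1.00000000e+00]])}
0.4 [ 9.84044278e-01  1.77923668e-01  5.51998317e-06 -1.62316182e-04] 85.58473331744469
```

View pics/top1.png

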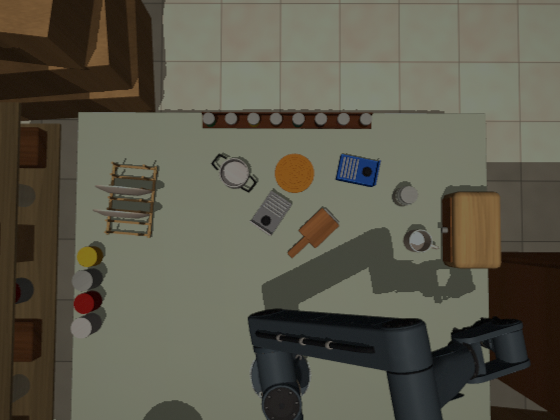

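View pics/scene1.png

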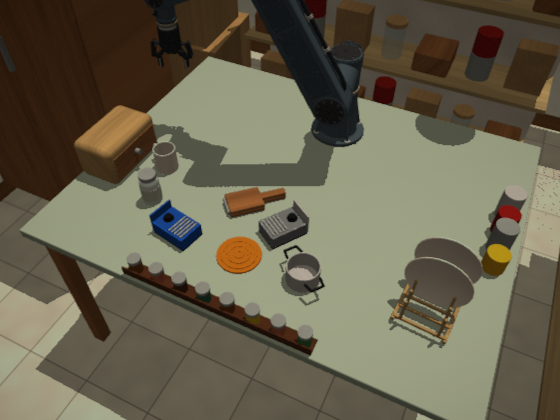

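Could be taken for the caddy: the grey box with the black button at top (270,212) / scene (283,227), and the blue look-alike at top (358,170) / scene (177,226). I choose the grey one and check it in a crop.

```bash
cat > h.py <<'E'
import numpy as np, cv2
from scipy.spatial.transform import Rotation as R
from rig import ctrl, hand, sensors, imaging
def ray(K,V,px):
    d=np.linalg.inv(K)@[*px,1]; Rt=V[:3,:3]
    return -Rt.T@V[:3,3], Rt.T@d
def at_z(K,V,px,z):
    o,d=ray(K,V,px); return o+d*(z-o[2])/d[2]
def down(yaw,sgn=1):   # tool y along sgn*(caddy x)
    y=sgn*np.array([np.cos(yaw),np.sin(yaw),0]); z=np.array([0,0,-1.])
    return R.from_matrix(np.column_stack([np.cross(y,z),y,z])).as_quat()
def wristV(s):
    k=imaging.calibration("wrist"); T=np.eye(4); T[:3,:3]=R.from_quat(s["tcp_rot"]).as_matrix(); T[:3,3]=s["eef_pos"]
    return k["mtx"], np.linalg.inv(T@k["mount"])
E
python3 - <<'E'
from h import *
kt=imaging.calibration("top"); ks=imaging.calibration("scene")
f=lambda k,p,z:at_z(k["mtx"],k["view"],p,z).round(1)
print("ej",f(kt,(263,220.6),64),f(ks,(291.2,213.2),64))
print("tf",f(kt,(259.6,230),81),f(ks,(301.9,204.3),81))
print("cad",f(kt,(270.4,213.8),0),f(ks,(280.7,232.3),0))
print(imaging.calibration("wrist")["mount"].round(2))
c=f(kt,(266,219),64)
for sg in (1,-1): print(ctrl.ik([c[0],c[1],250],down(-.55,sg)))
im=cv2.imread("pics/scene1.png")[180:270,220:340]; cv2.imwrite("pics/crop.png",cv2.resize(im,None,fx=5,fy=5,interpolation=2))
E
```

```text
ej [551.7  60.   64. ] [541.2  45.8  64. ]
tf [518.4  71.4  81. ] [504.8  66.6  81. ]
cad [578.4  34.5   0. ] [579.8  27.4   0. ]
[[  -0.     -0.96   -0.29   72.46]
 [   1.     -0.     -0.     -0.99]
 [   0.     -0.29    0.96 -142.15]
 [   0.      0.      0.      1.  ]]
[-1.11129990e-01  4.17162064e-01  1.57740511e+00 -4.44089210e-16
  1.14702548e+00  4.38870010e-01]
[-1.11129990e-01  4.17162064e-01  1.57740511e+00 -4.44089210e-16
  1.14702548e+00 -2.70272264e+00]
```

View pics/crop.png

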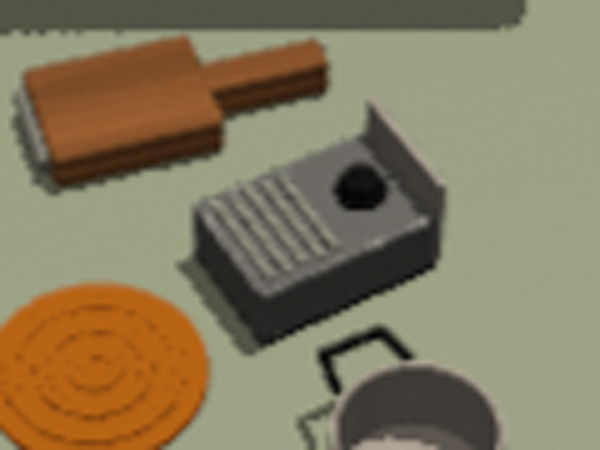

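The crop shows the grey box with the black button at scene (292,217), the tall plate facing the robot and ribs behind, so the choice holds. Next I move above it for a wrist look.

Run:
```python
from h import *
ctrl.movep([548,52,235],down(-.55)); hand.grip(58)
s=sensors.sense(); K,V=wristV(s); im=imaging.snapshot("wrist"); cv2.imwrite("pics/w1.png",im[:,:,::-1])
print(s["clock"],s["eef_pos"],s["finger_gap"],s["contact_force"])
for t,z in (("ejector_top",64),("tray_front",81),("caddy",0)):
    print(t,[(round(d["p"],2),np.round(d["centre"],1),at_z(K,V,d["centre"],z).round(1)) for d in imaging.landmark_of("wrist",t)])
```

```text
3.3333 [548.03393325  51.79812328 234.96051181] 57.909550497777865 [ 0.61229542 -0.74201373  0.62385289]
ejector_top [(0.56, array([277.6, 188.9]), array([547.1,  53.8,  64. ]))]
tray_front [(0.93, array([237.7, 190.6]), array([518.2,  74.3,  81. ]))]
caddy [(0.77, array([534.5, 314.4]), array([ 731.3, -267.6,    0. ])), (0.71, array([309.3, 173.9]), array([578.4,  37.4,   0. ]))]
```

View pics/w1.png

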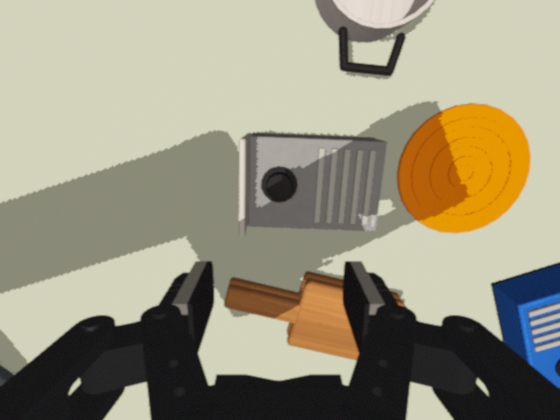

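The wrist view shows the ejector at about (279,184), the plate along column ~241 and rows 137–234, and the ribs to its right. I'll magnify it to fix the yaw and centre.

```bash
python3 -c "
import cv2
im=cv2.imread('pics/w1.png')[125:245,230:390]; cv2.imwrite('pics/w1c.png',cv2.resize(im,None,fx=5,fy=5,interpolation=cv2.INTER_CUBIC))"
```

```text
(no output)
```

View pics/w1c.png

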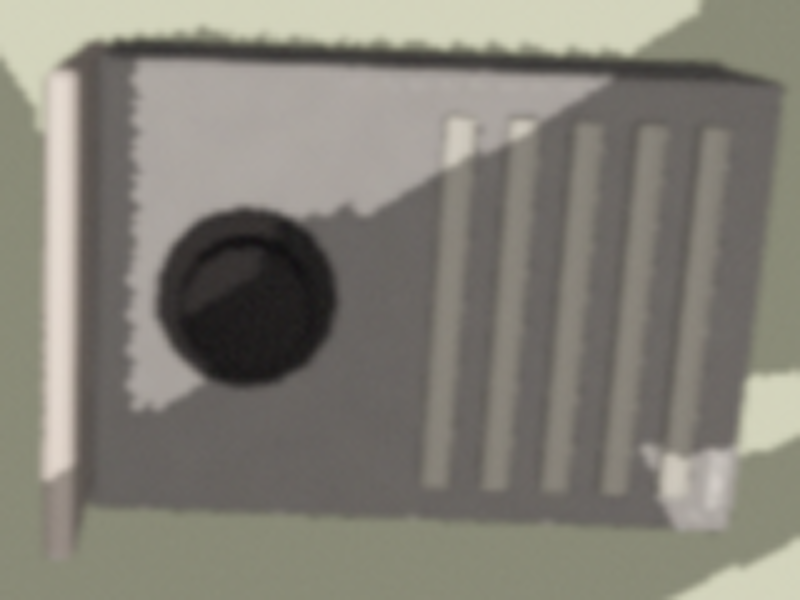

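The magnified view puts the button top at crop (246,312), the plate's outer top edge from (50,70) to (45,555), and the back roof edge from (781,88) to (733,528).

Run:
```python
from h import *
s=sensors.sense(); K,V=wristV(s)
P=lambda x,y,z: at_z(K,V,(230+x/5-.4,125+y/5-.4),z)
e=P(246,312,64); a=P(50,70,81); b=P(45,555,81); c=P(781,88,50); d=P(733,528,50)
r1=P(460,118,54); r2=P(435,490,54)
for n,(u,v) in dict(plate=(a,b),back=(c,d),rib=(r1,r2)).items():
    w=u-v; print(n,np.linalg.norm(w).round(1),np.arctan2(-w[0],w[1]).round(3))
m=(a+b)/2; m2=(c+d)/2; w=m2-m; print("axis yaw",np.arctan2(w[1],w[0]).round(3),np.linalg.norm(w[:2]).round(1))
w=e-m; print("ej",e,"plate mid",m,"d",np.linalg.norm(w[:2]).round(1),np.arctan2(w[1],w[0]).round(3))
```

```text
plate 88.0 -0.593
back 88.0 -0.571
rib 73.4 -0.582
axis yaw -0.594 135.3
ej [548.99060742  54.92945358  64.        ] plate mid [519.91607842  74.98733968  81.        ] d 35.3 -0.604
```

Run:
```python
from h import *
yaw=-.59; u=np.array([np.cos(yaw),np.sin(yaw),0]); p=np.array([549,55,0])-34*u; q=down(yaw)
ctrl.movep([p[0],p[1],130],q); ctrl.line_to([p[0],p[1],78])
def F():
    f=[]
    for _ in range(4): f.append(sensors.sense()["contact_force"]); ctrl.sleep(.03)
    return np.mean(f,0)
f0=F(); z=78; n=0
print(f0, sensors.sense()["clock"])
while z>46:
    z-=1.5; ctrl.line_to([p[0],p[1],z],rate=30); f=F()-f0; s=sensors.sense()
    print(round(z,1),round(s["eef_pos"][2],1),f.round(1),round(s["clock"],2))
    if f[2]>5.5: break
    if s["clock"]>20: break
im=imaging.snapshot("wrist"); cv2.imwrite("pics/w2.png",im[:,:,::-1])
```

```text
[ 0.31112562 -0.04414651  0.23457298] 4.6833
76.5 76.7 [-0.6 -0.3 -0.3] 5.07
75.0 74.9 [-0.5  0.  -0.2] 5.45
73.5 73.5 [-0.3  0.1 -0.1] 5.83
72.0 72.0 [-0.5  0.2 -0.1] 6.22
70.5 70.5 [-0.1  0.1 -0.5] 6.6
69.0 69.0 [-0.5  0.3 -0.2] 6.98
67.5 67.5 [ 0.1  0.1 -0.1] 7.37
66.0 66.0 [-0.3  0.1 -0.3] 7.75
64.5 64.5 [-0.3  0.  -0.1] 8.13
63.0 63.0 [ 0.   0.1 -0. ] 8.52
61.5 61.5 [-0.2  0.2  0.1] 8.9
60.0 60.0 [-0.4 -0.  -0.1] 9.28
58.5 58.5 [-0.3  0.1  0.2] 9.67
57.0 57.1 [-0.3  0.7  2.1] 10.05
55.5 55.5 [-0.4  0.2  2. ] 10.43
54.0 53.9 [-0.4  1.3  2.5] 10.82
52.5 52.4 [-0.6  0.9  3.3] 11.2
51.0 51.2 [-1.5  1.5  4.8] 11.58
49.5 50.8 [-3.5  2.4 13.9] 11.97
```

View pics/w2.png

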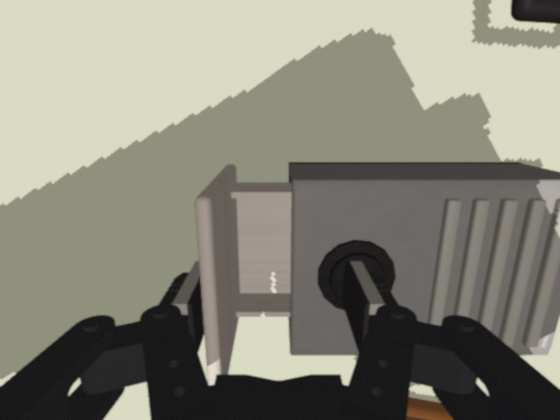

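The ejector is fully down under one finger. The tray's plate, out by roughly 27 mm, rests on the other finger at column ~200. I'll check that it holds steady, then hand in.

Run:
```python
from h import *
for _ in range(3):
    ctrl.sleep(.2); s=sensors.sense(); print(s["clock"],s["contact_force"].round(1),s["eef_pos"].round(1),s["finger_gap"])
print(ctrl.hand_in())
```

```text
12.2167 [-3.4  1.8 14.7] [520.7  74.1  50.8] 58.13101648628962
12.4167 [-3.1  1.4 14.4] [520.7  74.1  50.8] 57.88381791301751
12.6167 [-3.5  2.1 13.6] [520.7  74.1  50.8] 57.80693899813443
the job is handed in; nothing more can be done
None
```

I handed the job in at 12.6 s with the ejector held fully down under about 14 N and the tray stopped roughly 27 mm out (my estimate) against the other finger; no verdict came back.

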